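Blow the washed stick blender dry and nest its beakers

TASK

Blow the freshly washed stick blender dry and put its set away: swing the orange vent cover on its back fully aside so that the port lies open, flip the red lock-off lever forward (towards the metal bell), then squeeze the black paddle fully against the body and hold it for about three seconds. Let go, flip the lever back to locked and swing the cover back over the port. Nest the coloured beakers that are there upright inside one another in the middle of the cream bowl, largest outermost, and do not knock over or shift the small jar, the bottle or the tea box.

Things in the scene. Friction and masses are not known exactly. Their poses are not given: they have to be found in the camera images.
- blender: White stick blender lying level in a grey drying cradle that is fixed to the worktop; origin under the middle of the motor body, on the worktop. Its -y axis points forward (to the steel bell, whose end is 206 mm from the origin), its -x axis points to the paddle side, about towards the robot. The motor housing is 36 mm wide (x from -18 to +18), 190 mm long (y from -95 to +95), from 25 to 75 mm above the worktop. Cradle base 90 mm wide, 8 mm high. Position and yaw vary.
- vent_cover (a joint): Orange flat cover on top of the body, rear end, turning about a vertical pivot screw: 0 = over the port, grows as it swings towards the paddle side (anticlockwise seen from above), stop at 1.6 rad (fully aside; the port is clear above 1.3). Friction holds it where it is left (about 1 N at the knob). May start up to 0.2 rad from shut.
- cover_knob (a point): Centre of the top of the cover's upright round knob: 12 mm in diameter, 18 mm high above the cover plate, top 97 mm above the worktop, 30 mm from the pivot axis. It moves with the cover; shut, it stands right over the port.
- cover_pivot (a point): Head of the pivot screw, the vertical axis of the vent cover; 38 mm behind the blender's origin (blender y = +38 mm, x = 0), 82 mm up.
- vent_port (a point): Centre of the dark round vent port, 19 mm in diameter, in the top of the body (blender y = +68 mm, x = 0), 76 mm up.
- lock_lever (a joint): Red lock-off lever on top of the body near its front: 0 = locked (leans back by 0.6 rad from upright), 1.2 = free (leans forward by 0.6 rad). Stays where it is left; about 2 N at its tip moves it. While it is locked a tab blocks the paddle.
- lever_tip (a point): Axis of the round bar at the lever's tip: bar 14 mm long across the body, 9 mm thick. The lever is 12 mm wide and 6 mm thick; its tip is 27 mm from its own hinge, which lies across the body at blender y = -72 mm, x = 0, 77.5 mm up (2.5 mm above the body's top).
- paddle (a joint): Black paddle switch along the paddle side (-x) of the body, hinged at its rear end on a vertical pin: 0 = out (released), 0.12 rad = fully squeezed. A spring returns it; squeezing it fully at paddle_press takes about 7 N.
- paddle_press (a point): Best place to squeeze: middle of the ribbed patch on the paddle's outer face, 50 mm above the worktop, about 22 mm ahead of the blender's origin. The paddle is 28 mm high (36 to 64 mm up). Across paddle and body together it measures 62 mm here when released, 56 mm when squeezed; the other side of the body is flat (blender x = +18 mm).
- cream_bowl: Loose cream-coloured bowl, 140 mm across, 69 mm high; origin at the centre of its underside, z up. Inner floor 12 mm above the origin, flat out to about 32 mm from the centre, then rising walls.
- beaker_large: Loose blue open beaker, 66 mm across the rim, 58 mm across the foot, 70 mm high, wall 2.5 mm, floor 5 mm thick; origin at the centre of its underside, z up to the open rim. May be absent.
- beaker_medium: Loose green open beaker, 52 mm across the rim, 45 mm across the foot, 85 mm high, wall 2.5 mm, floor 5 mm thick; origin at the centre of its underside, z up. May be absent.
- beaker_small: Loose yellow open beaker, 38 mm across the rim, 32 mm across the foot, 100 mm high, wall 2.5 mm, floor 5 mm thick; origin at the centre of its underside, z up. May be absent. Narrower beakers are taller, so each stands 20 mm out of the next larger one.
- pill_jar: Small white-lidded jar, bystander, 43 mm across, 76 mm high; origin at the centre of its underside.
- tea_box: Dark tea box standing at the back, bystander, 35 x 66 x 102 mm; origin at the centre of its underside.
- vanilla_bottle: Small dark bottle, bystander, 40 mm across, 102 mm high; origin at the centre of its underside.
Things that resemble listed ones, but are neither listed nor needed, are in the scene too. Of the things shaped like the beaker_medium, the green one is meant. Several things have the shape of the beaker_large; the one meant has the colours described above.

How it is judged (in metres and radians):
On the way, in this order (a step that is already met when the one before it is completed fails the run):
1. the vent cover is swung aside, the port lies open (value of joint vent_cover above 1.25 rad), for 0.2 s.
2. the lock-off lever is flipped forward, the cover still aside (value of joint lock_lever above 0.95 rad and value of joint vent_cover above 1.2 rad), for 0.2 s.
3. the paddle is held squeezed against the body for 2 s, lever forward and cover aside (value of joint paddle above 0.1 rad and value of joint lock_lever above 0.9 rad and value of joint vent_cover above 1.2 rad), for 2 s.
4. the paddle is let go and the lever is flipped back to locked (value of joint paddle below 0.03 rad and value of joint lock_lever below 0.25 rad), for 0.2 s.
At the end, for the whole second after the job is handed in: Cover shut within 0.2 rad, lever locked within 0.25, paddle released (under 0.03); every beaker present upright (0.2 rad) and at rest in the bowl, the largest within 25 mm of its centre, each smaller one on the floor of the next larger; bowl upright (all of step 4 and value of joint vent_cover below 0.2 rad and horizontal distance between beaker_large and cream_bowl below 0.025 m and z of beaker_large in the frame of cream_bowl below 0.022 m and horizontal distance between beaker_medium and cream_bowl below 0.03 m and z of beaker_medium in the frame of cream_bowl below 0.027 m and horizontal distance between beaker_small and cream_bowl below 0.035 m and z of beaker_small in the frame of cream_bowl below 0.032 m and horizontal distance between beaker_medium and beaker_large below 0.01 m and z of beaker_medium in the frame of beaker_large between 0.002 and 0.011 m and horizontal distance between beaker_small and beaker_medium below 0.01 m and z of beaker_small in the frame of beaker_medium between 0.002 and 0.011 m and horizontal distance between beaker_small and beaker_large below 0.018 m and z of beaker_small in the frame of beaker_large between 0.002 and 0.018 m and angle between each of beaker_large, beaker_medium, beaker_small's own z axis and vertical below 0.2 rad and angle between cream_bowl's own z axis and vertical below 0.1 rad and height (world z) of cream_bowl below 0.01 m and linear speed of each of beaker_large, beaker_medium, beaker_small, cream_bowl below 0.02 m/s); the robot touches nothing.
It fails at once if a bystander (jar, tea box or bottle) is shifted by more than 30 mm or tipped (distance of any of pill_jar, tea_box, vanilla_bottle from where it was at the start of the episode above 0.03 m or angle between any of pill_jar, tea_box, vanilla_bottle's own z axis and vertical above 0.5 rad).
Of beaker_large, beaker_medium, beaker_small only 2 to 3 are there at a start; the rules pass over those that are not, and their reading is None.
At some moment in a run one of cream_bowl may be knocked a few centimetres aside while the robot is not near it.
It also fails if it takes over 200 s, if anything falls off the work surface, if the arm or the gripper's body presses on something with over 40 N, if the wrist force passes 120 N, or if a joint passes its speed limit or range.

ROBOT

A 6-joint arm with a two-finger parallel gripper is mounted at the origin on a cart in front of the work surface, level with it; the furniture and walls round the work are solid. World frame = base frame: x ahead of the robot, y to its left, z up, the work surface at z = 0. Lengths are in mm, angles in rad, forces in N, time in s.
With the tool pointing down it reaches from about 275 to 1000 mm from the base axis. Payload 8.4 kg.
Tool frame: the origin (TCP) lies between the finger pads; the fingertips stand 22 mm ahead of it and the grasp point (between the pads) lies 3 mm ahead of it; z points along the fingers, y is the line along which they close (so a half turn about z gives the same grasp; the last joint's range is limited). The gripper opens to 85 mm and grips with 20 to 120 N. Pads are 22 mm wide; open, the fingers measure 114 mm over their backs; the gripper's body (76 mm by 85 mm) begins 54 mm behind the grasp point. The pads swing forward as they close: fully open they stand 13 mm farther back than shut.
Start: joints at [-1.122, 0.353, 1.633, -0, 1.155, -0.002], TCP at [272.303, -562.565, 253.281] pointing down, gripper open.
Joint ranges: [-2.63, 2.63], [-0.92, 2.1], [0.06, 2.66], [-1.3, 4.44], [0, 2.69], [-3.02, 3.02]. Speed limits (rad/s): [2.22, 2.22, 2.79, 3.14, 3.14, 3.14].

INTERFACE

Orientations are given as [roll, pitch, yaw] about the fixed x, y, z axes, in that order (R = Rz(yaw) Ry(pitch) Rx(roll)).
In Python, from rig import r, grab_frame gives the robot as it stands.
- The arm moves only by the shell command python3 -m inch 'ROWS' [FORCE]. ROWS is JSON, a list of rows, each a list of 7 numbers: the turn, a rotation vector about the tool's x, y, z as a fraction of full scale, then the shift along the tool's x, y, z as a fraction of full scale, then the closure, from 0 (fully open) to 1 (shut). In form: [[rx, ry, rz, dx, dy, dz, fingers], ...]. A call has 1 to 8 rows; each row shifts and turns the commanded pose from where the row before left it, along the tool's axes as they then stand; what a row does not reach is not made up. Full scale, the value 1, is 2.5 cm for a shift and pi rad for a turn. A row lasts 1/12 s, in which the tool goes at most 41.7 mm and 7.16 degrees, less where a joint would pass 70% of its speed; a pose out of reach is approached as far as the arm can. A call with a number of a shift or a turn outside -1 to 1 is refused whole. A call with a gripper value outside its range is refused whole. The fingers move at their own pace and stop on an object; FORCE is the grip in N (left out, the last holds). Time passes only in rows, so rows that do not move let the fingers close. It gives the time, the measured TCP pose, the force, the opening and the grip force at its end, in the units of the state.
- r.sense(): the state, without advancing time (a new reading comes with each control period).
- grab_frame(name): name is "scene" or "top"; returns a dict with "pixels" (480x640x3 uint8, red, green, blue), "z_map" (480x640 float32, mm along the optical axis (not along the pixel's ray), 0 where there is no reading), "vertical_fov" (degrees; the focal length in pixels is half the picture's height over the tangent of half this angle, whatever the lens; pixels are square), "cx", "cy" (the principal point, pixels), "cam_to_world" (4x4, takes a point from camera to world coordinates). Camera axes: x right, y down, z forward; pixel columns grow to the right and rows downward; lengths in mm; the calibration is good to about 2 mm. A picture is of the moment at which its call begins.
- r.sign_off(): hands the job in; it is judged then, once.
The state is a dict: "clock": time; "qpos": joint angles; "qvel": joint speeds; "joint_efforts": joint torques, N m; "eef_pos": TCP position; "tcp_rot": TCP orientation; "contact_force": force on the tool from outside, world axes, zero at the start; "wrist_torque": the same for the moment, N m; "opening": opening from 0.0 (shut) to 1.0 (fully open); "grasp_force": force on a finger pad.
Only numpy, scipy, OpenCV 4.12 (cv2) and the standard library are available. Lean on these libraries where they do the work, as an engineer would, in place of code of your own. Each camera call takes 0.05 s, during which the arm holds its last target. There are 200 camera calls.

## Working session

There is one attempt and no reset: what is moved stays moved. The work goes in short steps, Python scripts to look and compute and a shell command to move; the robot and the scene stay as the last step left them, time stands still between calls to the robot, and variables do not carry over. Pictures are saved under pics/ and viewed, at most 14 in all, crops included, and the job is handed in when it is done.

```bash
ls; mkdir -p pics
python3 - <<'E'
from rig import r, grab_frame
import cv2,numpy as np,pickle
for n in("scene","top"):
    f=grab_frame(n); pickle.dump(f,open(n+".pkl","wb"))
    cv2.imwrite(f"pics/{n}0.png",f["pixels"][:,:,::-1]); print(n,f["vertical_fov"],f["cx"],f["cy"],np.round(f["cam_to_world"],3).tolist())
s=r.sense();print(s)
E
```

```text
pics
scene 50.098122058741566 314.8167845407181 233.0751510308118 [[0.991, 0.101, -0.087, 705.269], [0.132, -0.816, 0.563, -854.054], [-0.014, -0.57, -0.822, 1176.006], [0.0, 0.0, 0.0, 1.0]]
top 48.39056656638452 313.0989794301693 234.59797732909146 [[-0.001, -0.991, 0.134, 415.362], [-1.0, 0.004, 0.022, -136.181], [-0.023, -0.134, -0.991, 1394.74], [0.0, 0.0, 0.0, 1.0]]
{'clock': 0.1, 'qpos': array([-1.12234002e+00,  3.53586527e-01,  1.63401498e+00, -3.63037897e-06,
        1.15521009e+00, -2.41874457e-03]), 'qvel': array([-0.00027075, -0.00183316, -0.00106897, -0.00156733, -0.00044035,
        0.00018093]), 'joint_efforts': array([ 1.88717472e-04, -6.06355619e+01, -3.42820609e+01,  1.05700908e-04,
        4.01426587e-03,  1.33750632e-06]), 'eef_pos': array([ 272.17047845, -562.20640058,  252.65113377]), 'tcp_rot': array([-3.14037371e+00,  3.71251655e-07,  4.50876519e-01]), 'contact_force': array([0.11134301, 0.26138799, 0.37933986]), 'wrist_torque': array([ 0.01831863, -0.00234331,  0.03644735]), 'grasp_force': 0.0, 'opening': 0.9973864643493512}
```

View pics/scene0.png

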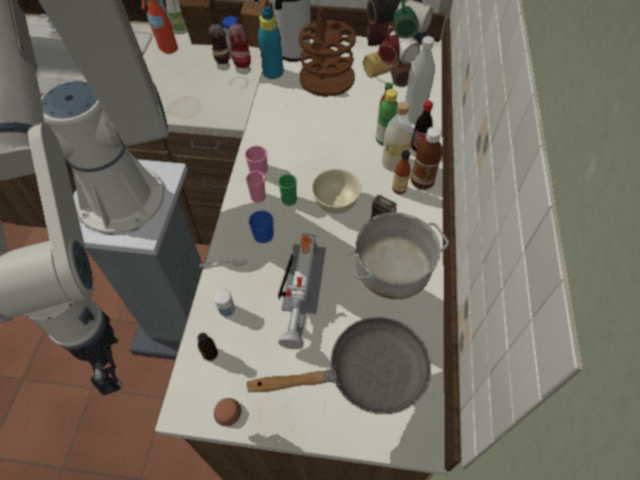

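View pics/top0.png

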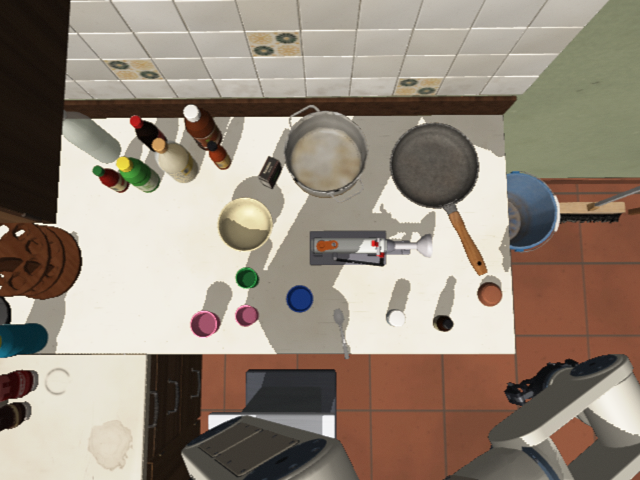

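The scene view shows the blender at (297,285), the blue beaker (262,227), green beaker (288,190), two pink beakers (257,160 and 257,187), the bowl (337,190), jar (224,301), bottle (207,346), and a tea box beside the pot (383,207). In the top view these are blue (300,298), green (247,278), pink (205,322 and 247,315), bowl (245,223), and orange cover (326,245). I see no yellow beaker on the worktop, so I'll confirm that in an enlarged crop while measuring.

```bash
cat > h.py <<'E'
import numpy as np,cv2
from rig import r,grab_frame
def cloud(f):
    h,w=f["z_map"].shape; F=h/2/np.tan(np.radians(f["vertical_fov"])/2)
    v,u=np.mgrid[:h,:w]; z=f["z_map"].astype(float)
    P=np.stack([(u-f["cx"])/F*z,(v-f["cy"])/F*z,z],-1)
    M=np.array(f["cam_to_world"]); return P@M[:3,:3].T+M[:3,3]
def ray(f,u,v,zp):
    F=240/np.tan(np.radians(f["vertical_fov"])/2); M=np.array(f["cam_to_world"])
    d=M[:3,:3]@np.array([(u-f["cx"])/F,(v-f["cy"])/F,1]); o=M[:3,3]
    return (o+d*(zp-o[2])/d[2])
def hsv(f): return cv2.cvtColor(f["pixels"],cv2.COLOR_RGB2HSV)
R={'orange':((6,150,90),(18,255,255)),'red':((0,150,90),(5,255,255)),'red2':((174,150,90),(180,255,255)),'blue':((105,150,40),(125,255,255)),'green':((60,120,30),(85,255,255)),'yellow':((22,120,100),(34,255,255)),'cream':((18,30,90),(32,140,255))}
def mask(f,c): return cv2.inRange(hsv(f),*R[c])>0
E
python3 - <<'E'
from h import *
import pickle
for n in("scene","top"):
    f=pickle.load(open(n+".pkl","rb")); P=cloud(f)
    for c in R:
        m=mask(f,c).astype(np.uint8); k,l,st,ce=cv2.connectedComponentsWithStats(m)
        for i in range(1,k):
            if st[i,4]<12: continue
            Q=P[l==i]; Q=Q[np.isfinite(Q).all(1)]
            md=np.median(Q,0)
            if not(150<md[0]<900 and -700<md[1]<500): continue
            zt=np.percentile(Q[:,2],97); T=Q[Q[:,2]>zt-8]
            lo,hi=T[:,:2].min(0),T[:,:2].max(0)
            print(n,c,ce[i].round(),st[i,4],'med',md.round(),'ztop',zt.round(),'top mid',((lo+hi)/2).round(),'ext',(hi-lo).round())
    crop=f["pixels"][170:360,170:470] if n=="top" else f["pixels"][130:320,180:460]
    cv2.imwrite(f"pics/{n}_c.png",cv2.resize(crop[:,:,::-1],None,fx=2.6,fy=2.6,interpolation=cv2.INTER_CUBIC))
E
```

```text
scene orange [399. 167.] 57 med [794. 125. 112.] ztop 132.0 top mid [797. 128.] ext [8. 5.]
scene orange [305. 242.] 84 med [ 570. -134.   82.] ztop 100.0 top mid [ 569. -130.] ext [10.  9.]
scene red [427. 104.] 44 med [858. 310. 180.] ztop 184.0 top mid [860. 314.] ext [20. 23.]
scene red [299. 282.] 25 med [ 572. -260.   96.] ztop 107.0 top mid [ 573. -256.] ext [5. 6.]
scene red [288. 293.] 14 med [ 547. -279.   69.] ztop 73.0 top mid [ 546. -279.] ext [8. 7.]
scene blue [262. 226.] 539 med [438. -58.  42.] ztop 72.0 top mid [441. -74.] ext [59. 66.]
scene green [288. 189.] 365 med [492.  43.  61.] ztop 86.0 top mid [492.  57.] ext [41. 53.]
scene yellow [390.  95.] 113 med [751. 326. 190.] ztop 194.0 top mid [ 736. -251.] ext [  61. 1205.]
scene yellow [399. 147.] 30 med [792. 204. 110.] ztop 118.0 top mid [788. 202.] ext [40. 10.]
scene yellow [393. 152.] 33 med [778. 203.  85.] ztop 143.0 top mid [ 705. -854.] ext [0. 0.]
scene cream [18. 43.] 15 med [ 217. -300.  753.] ztop 756.0 top mid [ 216. -299.] ext [ 6. 11.]
scene cream [395.  93.] 33 med [769. 405. 150.] ztop 192.0 to
[... 8514 characters left out ...]
op 692.0 top mid [ 225. -418.] ext [45. 47.]
top cream [282. 450.] 36 med [254. -86. 761.] ztop 766.0 top mid [253. -84.] ext [11. 22.]
top cream [194. 445.] 13 med [158. 112. 352.] ztop 357.0 top mid [158. 108.] ext [ 7. 14.]
top cream [614. 445.] 17 med [ 220. -545.  595.] ztop 598.0 top mid [ 220. -544.] ext [6. 5.]
top cream [326. 467.] 668 med [ 266. -139.  867.] ztop 883.0 top mid [ 265. -120.] ext [10. 35.]
top cream [517. 470.] 665 med [ 220. -369.  712.] ztop 731.0 top mid [ 314. -251.] ext [202. 230.]
top cream [198. 469.] 55 med [186.  46. 593.] ztop 699.0 top mid [309. -63.] ext [213. 146.]
top cream [253. 467.] 46 med [239. -57. 773.] ztop 778.0 top mid [237. -52.] ext [14. 28.]
```

View pics/top_c.png

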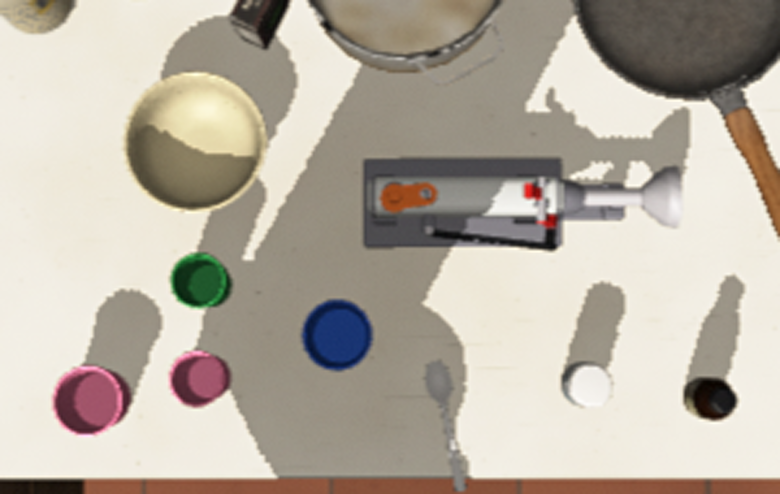

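View pics/scene_c.png

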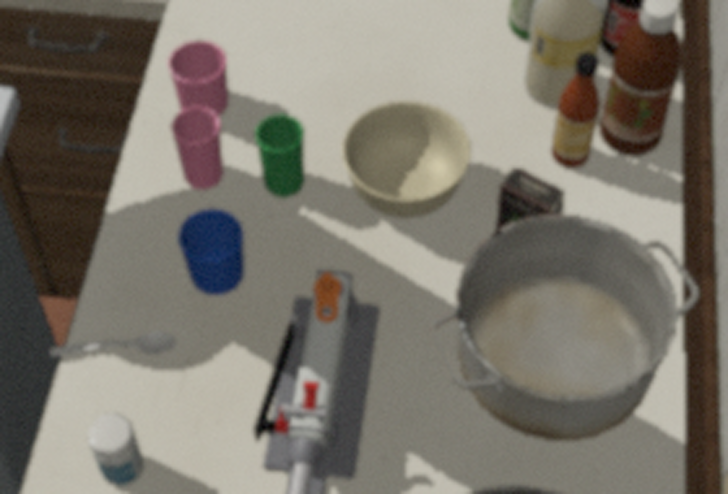

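The crops confirm it. The blue beaker (300,298 top) is the large one and the pink one of the same shape (205,322) is the decoy. The green beaker (247,278) is the medium one and the pink one (247,315) is its decoy. There is no yellow beaker. Next I'll fit the body axis, rims and bystanders.

Run:
```python
from h import *
import pickle
def circ(Q):
    A=np.c_[2*Q[:,:2],np.ones(len(Q))]; s=np.linalg.lstsq(A,(Q[:,:2]**2).sum(1),rcond=None)[0]
    return s[:2].round(1),round(float(np.sqrt(s[2]+s[:2]@s[:2])),1),len(Q)
for n in("scene","top"):
    f=pickle.load(open(n+".pkl","rb")); P=cloud(f); X,Y,Z=P[...,0],P[...,1],P[...,2]
    b=(abs(Z-75)<6)&(abs(X-568)<40)&(Y<-110)&(Y>-290)
    Q=P[b]
    for y0 in range(-290,-100,20):
        q=Q[(Q[:,1]>=y0)&(Q[:,1]<y0+20)]
        if len(q)>5: print(n,y0,len(q),np.percentile(q[:,0],[3,97]).round(),end=';')
    print()
    base=(abs(Z-8)<4)&(abs(X-568)<70)&(Y<-80)&(Y>-310)
    img=base.astype(np.uint8)&(hsv(f)[...,2]<130); k,l,st,ce=cv2.connectedComponentsWithStats(img)
    i=1+np.argmax(st[1:,4]); q=P[l==i][:,:2].astype(np.float32); print('cradle',cv2.minAreaRect(q))
    # rims
    for nm,c,h,box in(('blue','blue',70,(438,-74)),('green','green',85,(492,57))):
        m=mask(f,c)&(abs(Z-h)<5)&(np.hypot(X-box[0],Y-box[1])<60); print(n,nm,circ(P[m]))
    m=(abs(Z-69)<4)&(np.hypot(X-625,Y-75)<100); print(n,'bowl',circ(P[m]))
    for nm,z,g in(('jar',76,(390,-310)),('bottle',102,(375,-420)),('tea',102,(765,10))):
        m=(abs(Z-z)<5)&(np.hypot(X-g[0],Y-g[1])<70); q=P[m]; print(n,nm,len(q),((q.min(0)+q.max(0))/2).round() if len(q) else 0)
```

```text
scene -290 124 [545. 588.];scene -270 50 [556. 588.];scene -250 64 [556. 588.];scene -230 91 [557. 588.];scene -210 97 [556. 588.];scene -190 90 [557. 588.];scene -170 76 [548. 589.];scene -150 58 [557. 589.];scene -130 41 [558. 589.];
cradle ((603.7310791015625, -201.09429931640625), (217.056396484375, 41.29512023925781), 85.8226547241211)
scene blue (array([439.3, -74.9]), 30.7, 72)
scene green (array([490.1,  56.3]), 23.8, 49)
scene bowl (array([625.4,  64.3]), 66.8, 243)
scene jar 203 [ 392. -312.   76.]
scene bottle 88 [ 378. -430.  102.]
scene tea 300 [773. -14. 102.]
top -290 91 [543. 583.];top -270 72 [545. 586.];top -250 97 [555. 586.];top -230 103 [553. 586.];top -210 105 [553. 586.];top -190 100 [553. 586.];top -170 87 [542. 586.];top -150 85 [553. 586.];top -130 83 [553. 586.];
cradle ((570.823486328125, -193.52001953125), (198.96763610839844, 90.06497955322266), 89.99031066894531)
top blue (array([436.4, -72.4]), 30.8, 51)
top green (array([487.3,  57.9]), 24.2, 62)
top bowl (array([622.8,  65.8]), 66.9, 294)
top jar 212 [ 390. -310.   76.]
top bottle 81 [ 376. -429.  102.]
top tea 290 [771. -12. 102.]
```

The yaw is about 0 and the blender origin is about (571,-197). The pivot is near (571,-159), the knob near (567,-130) and the lever tip near (571,-254). First I'll turn the tool to yaw 0, then travel over to the knob.

```bash
python3 -m inch '[[0,0,0.036,0,0,0,0.5],[0,0,0.036,0,0,0,0.5],[0,0,0.036,0,0,0,0.5],[0,0,0.036,0,0,0,0.5],[0,0,0,0,0,0,0.5]]' 20; python3 -m inch '[[0,0,0,0.65,-0.95,0.1,0.5],[0,0,0,0.65,-0.95,0.1,0.5],[0,0,0,0.65,-0.95,0.1,0.5],[0,0,0,0.65,-0.95,0.1,0.5],[0,0,0,0.65,-0.95,0.1,0.5],[0,0,0,0.65,-0.95,0.1,0.5],[0,0,0,0.65,-0.95,0.1,0.5],[0,0,0,0.65,-0.95,0.1,0.5]]'; python3 -m inch '[[0,0,0,0.65,-0.95,0.1,0.5],[0,0,0,0.65,-0.95,0.1,0.5],[0,0,0,0.65,-0.95,0.1,0.5],[0,0,0,0.65,-0.95,0.1,0.5],[0,0,0,0.65,-0.95,0.1,0.5],[0,0,0,0.65,-0.95,0.1,0.5],[0,0,0,0.65,-0.95,0.1,0.5],[0,0,0,0,0,0,0.5]]'
```

```text
clock: 0.52
eef_pos: [272.2, -562.3, 252.9]
tcp_rot: [-3.141, 0.0, -0.007]
contact_force: [-0.4, -0.8, 1.1]
opening: 0.497
grasp_force: 0.0
clock: 1.18
eef_pos: [403.1, -371.5, 233.1]
tcp_rot: [-3.141, 0.0, 0.003]
contact_force: [-0.2, -0.4, -0.6]
opening: 0.498
grasp_force: 0.0
clock: 1.85
eef_pos: [518.6, -203.2, 215.3]
tcp_rot: [-3.14, -0.0, 0.005]
contact_force: [-0.0, 1.5, 0.3]
opening: 0.505
grasp_force: 0.0
```

```bash
python3 -m inch '[[0,0,0,0.64,-0.98,0,0.5],[0,0,0,0.64,-0.98,0,0.5],[0,0,0,0.64,-0.98,0,0.5],[0,0,0,0,0,0.9,0.5],[0,0,0,0,0,0.9,0.5],[0,0,0,0,0,0.9,0.5],[0,0,0,0,0,0.9,0.5],[0,0,0,0,0,0,0.5]]'; python3 -m inch '[[0,0,0,0,0,0.4,0.5],[0,0,0,0,0,0.3,0.5],[0,0,0,0,0,0,0.7],[0,0,0,0,0,0,0.8],[0,0,0,0,0,0,0.9],[0,0,0,0,0,0,0.95],[0,0,0,0,0,0,0.95]]' 20; python3 -c "
from h import *
s=r.sense();print(s['contact_force'],s['opening'],s['grasp_force'])
f=grab_frame('scene');cv2.imwrite('pics/k1.png',cv2.resize(f['pixels'][170:350,210:410,::-1],None,fx=3.3,fy=3.3,interpolation=2))"
```

```text
clock: 2.52
eef_pos: [561.9, -132.9, 121.8]
tcp_rot: [-3.14, 0.007, 0.002]
contact_force: [-0.8, 0.7, 0.1]
opening: 0.503
grasp_force: 0.0
clock: 3.1
eef_pos: [564.1, -129.8, 109.0]
tcp_rot: [-3.136, 0.002, -0.003]
contact_force: [-1.2, 21.0, 2.2]
opening: 0.123
grasp_force: 21.0
[-1.22472191 20.9543087   2.18824296] 0.12301125559162787 21.020567268133163
```

View pics/k1.png

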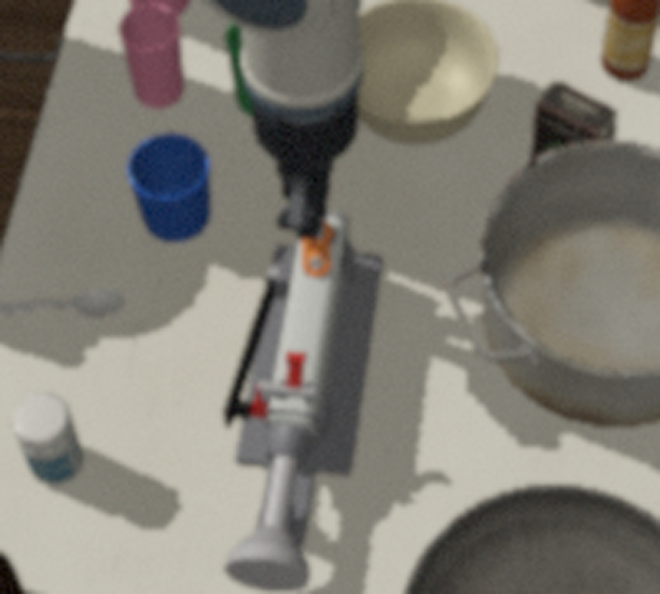

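The gripper is over the orange knob (about (322,235) in the crop), but one pad carries all the load (+21 N in y). I'll shift towards +y to centre it.

```bash
for i in 1; do python3 -m inch '[[0,0,0,0,-0.06,0,0.95],[0,0,0,0,0,0,0.95],[0,0,0,0,0,0,0.95]]'; python3 -m inch '[[0,0,0,0,-0.08,0,0.95],[0,0,0,0,0,0,0.95],[0,0,0,0,0,0,0.95]]'; done
```

```text
clock: 3.4
eef_pos: [564.2, -129.5, 109.0]
tcp_rot: [-3.138, 0.001, -0.002]
contact_force: [-1.4, 13.1, 1.2]
opening: 0.123
grasp_force: 20.7
clock: 3.65
eef_pos: [564.6, -129.2, 108.9]
tcp_rot: [-3.141, 0.0, -0.002]
contact_force: [-2.0, 5.3, 2.1]
opening: 0.123
grasp_force: 20.7
```

```bash
python3 -m inch '[[0,0,0,-0.17,0.05,0,0.95],[0,0,0,-0.17,0.07,0,0.95],[0,0,0,-0.14,0.1,0,0.95],[0,0,0,-0.14,0.11,0,0.95],[0,0,0,0,0,0,0.95]]'; python3 -m inch '[[0,0,0,-0.11,0.14,0,0.95],[0,0,0,-0.1,0.15,0,0.95],[0,0,0,-0.06,0.17,0,0.95],[0,0,0,-0.06,0.17,0,0.95],[0,0,0,0,0,0,0.95]]';  python3 -m inch '[[0,0,0,-0.01,0.12,0,0.95],[0,0,0,-0.01,0.12,0,0.95],[0,0,0,0,0,0,0.95],[0,0,0,0,0,0,0.95]]'
```

```text
clock: 4.07
eef_pos: [547.0, -135.8, 108.6]
tcp_rot: [-3.137, 0.004, -0.002]
contact_force: [-8.2, 16.3, 9.0]
opening: 0.123
grasp_force: 21.6
clock: 4.48
eef_pos: [537.4, -152.8, 108.1]
tcp_rot: [-3.139, 0.007, -0.002]
contact_force: [-13.0, 6.2, 8.0]
opening: 0.125
grasp_force: 22.1
clock: 4.82
eef_pos: [538.0, -159.3, 108.2]
tcp_rot: [-3.14, 0.005, -0.001]
contact_force: [-9.7, 2.6, 3.9]
opening: 0.126
grasp_force: 21.8
```

```bash
python3 -m inch '[[0,0,0,0,0,0,0.7],[0,0,0,0,0,0,0.6],[0,0,0,0,0,0,0.6],[0,0,0,0,0,-0.9,0.6],[0,0,0,0,0,-0.9,0.6],[0,0,0,0,0,0,0.6]]'; python3 -m inch '[[0,0,0,0.33,0.94,0,0.65],[0,0,0,0.33,0.94,0,0.65],[0,0,0,0.33,0.94,0,0.65],[0,0,0,0.33,0.94,0,0.65],[0,0,0,0,0,0,0.65],[0,0,0,0,0,0,0.65]]'; python3 -c "
from h import *
f=grab_frame('scene');P=cloud(f);import sys
m=mask(f,'orange')&(abs(P[...,0]-560)<50)&(abs(P[...,1]+150)<50); print(P[m].mean(0).round(),m.sum())
q=P[m];t=q[q[:,2]>90];print('knob',t.mean(0),len(t))
cv2.imwrite('pics/k2.png',cv2.resize(f['pixels'][200:320,230:370,::-1],None,fx=4,fy=4,interpolation=2))"
```

```text
clock: 5.32
eef_pos: [543.2, -160.7, 157.3]
tcp_rot: [3.14, -0.006, -0.002]
contact_force: [1.7, -0.4, 0.5]
opening: 0.4
grasp_force: 0.0
clock: 5.82
eef_pos: [573.6, -255.0, 153.1]
tcp_rot: [3.141, -0.001, -0.003]
contact_force: [0.4, -0.0, -0.2]
opening: 0.351
grasp_force: 0.0
[nan nan nan] 0
knob [nan nan nan] 0<string>:4: RuntimeWarning: Mean of empty slice.
  ret = um.true_divide(
<string>:5: RuntimeWarning: Mean of empty slice.
```

View pics/k2.png

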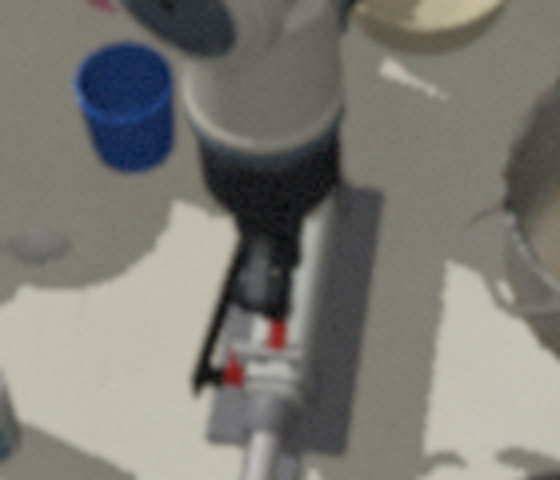

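The arm hides the cover in this view; the red lever tip is visible at (277,335) in the crop. I'll check the cover numerically from the top camera.

```bash
python3 -c "
from h import *
f=grab_frame('top');P=cloud(f)
m=mask(f,'orange')&(abs(P[...,0]-555)<45)&(abs(P[...,1]+150)<50); print(P[m].mean(0).round(),m.sum())
q=P[m];t=q[q[:,2]>88];print('knob',t.mean(0) if len(t) else 0,len(t))
m=mask(f,'red')&(abs(P[...,0]-571)<20)&(abs(P[...,1]+260)<40);print('lever',P[m].mean(0).round() if m.any() else 0,m.sum())
cv2.imwrite('pics/k3.png',cv2.resize(f['pixels'][200:320,270:410,::-1],None,fx=4,fy=4,interpolation=2))"
```

```text
[ 554. -155.   79.] 108
knob [ 539.67235776 -155.35192746   96.62254535] 10
lever 0 0
```

View pics/k3.png

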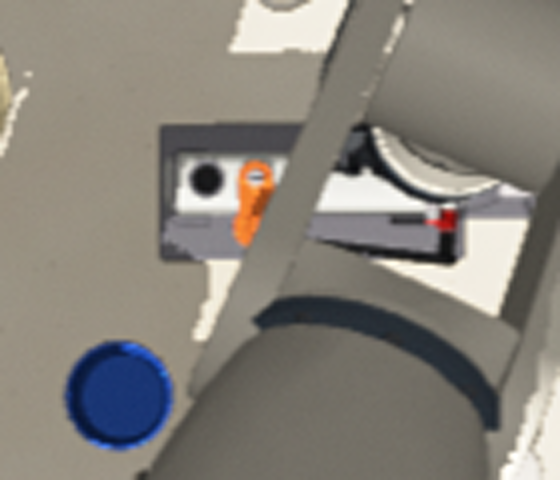

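The dark port is open at (207,178), and the cover points to the paddle side at about 1.45 rad. Next I'll straddle the lever bar and push it forward.

```bash
python3 -m inch '[[0,0,0,0,0,0.5,0.65],[0,0,0,0,0,0.5,0.65],[0,0,0,0,0,0.43,0.65],[0,0,0,0,0,0,0.8],[0,0,0,0,0,0,0.8],[0,0,0,0,0,0,0.8]]'; python3 -m inch '[[0,0,0,0,0.25,0,0.8],[0,0,0,0,0.25,0,0.8],[0,0,0,0,0.25,0,0.8],[0,0,0,0,0.25,0,0.8],[0,0,0,0,0,0,0.8]]';python3 -m inch '[[0,0,0,0,0.16,0,0.8],[0,0,0,0,0.16,0,0.8],[0,0,0,0,0,0,0.8],[0,0,0,0,0,0,0.8]]'; python3 -m inch '[[0,0,0,0,0.12,0,0.8],[0,0,0,0,0,0,0.8],[0,0,0,0,0,0,0.8]]'
```

```text
clock: 6.42
eef_pos: [573.3, -253.6, 117.3]
tcp_rot: [-3.141, 0.0, -0.001]
contact_force: [0.3, -0.8, -0.1]
opening: 0.202
grasp_force: 0.0
clock: 6.83
eef_pos: [573.5, -280.2, 117.8]
tcp_rot: [3.141, -0.001, -0.002]
contact_force: [0.3, 0.5, 0.9]
opening: 0.201
grasp_force: 0.1
clock: 7.17
eef_pos: [573.0, -286.4, 117.3]
tcp_rot: [-3.14, 0.001, -0.002]
contact_force: [-0.4, 5.5, 0.1]
opening: 0.2
grasp_force: 2.3
clock: 7.42
eef_pos: [572.9, -287.2, 117.1]
tcp_rot: [-3.137, 0.002, -0.003]
contact_force: [2.3, 14.9, 2.7]
opening: 0.198
grasp_force: 7.1
```

The lever is against its forward stop (15 N). I'll lift, move over the paddle and turn to yaw +90°.

```bash
python3 -m inch '[[0,0,0,0,-0.25,0,0.7],[0,0,0,0,0,-0.8,0.6],[0,0,0,0,0,-0.8,0.4],[0,0,0,0,0,-0.9,0],[0,0,0,-0.17,-0.82,0,0],[0,0,0,-0.17,-0.82,0,0],[0,0,0,-0.17,-0.82,0,0],[0,0,0,0,0,0,0]]'; python3 -m inch '[[0,0,-0.0385,0,0,0,0],[0,0,-0.0385,0,0,0,0],[0,0,-0.0385,0,0,0,0],[0,0,-0.0385,0,0,0,0],[0,0,-0.0385,0,0,0,0],[0,0,-0.0385,0,0,0,0],[0,0,-0.0385,0,0,0,0],[0,0,-0.0385,0,0,0,0]]'; python3 -m inch '[[0,0,-0.0385,0,0,0,0],[0,0,-0.0385,0,0,0,0],[0,0,-0.0385,0,0,0,0],[0,0,-0.0385,0,0,0,0],[0,0,-0.0385,0,0,0,0],[0,0,0,0,0,0,0],[0,0,0,0,0,0,0]]'; python3 -c "
from h import *
f=grab_frame('scene');P=cloud(f)
m=mask(f,'red')&(abs(P[...,0]-571)<20)&(abs(P[...,1]+265)<40);q=P[m];t=q[q[:,2]>92];print('lever',q.mean(0).round(),len(q), t.mean(0).round(),len(t))"
```

```text
clock: 8.08
eef_pos: [559.5, -219.7, 180.0]
tcp_rot: [-3.141, 0.001, -0.0]
contact_force: [-0.6, 0.4, 0.4]
opening: 1.0
grasp_force: 0.0
clock: 8.75
eef_pos: [560.7, -222.9, 180.0]
tcp_rot: [3.141, 0.001, 0.972]
contact_force: [0.2, -0.8, 0.1]
opening: 1.001
grasp_force: 0.0
clock: 9.33
eef_pos: [560.6, -222.6, 180.0]
tcp_rot: [3.142, 0.001, 1.567]
contact_force: [0.2, -0.4, 0.1]
opening: 1.002
grasp_force: 0.0
lever [ 572. -283.  104.] 7 [ 572. -283.  104.] 7
```

```bash
python3 -m inch '[[0,0,0,0.14,0,0.8,0],[0,0,0,0,0,0.8,0],[0,0,0,0,0,0.8,0],[0,0,0,0,0,0.7,0],[0,0,0,0,0,0.5,0],[0,0,0,0,0,0,0]]'; python3 -m inch '[[0,0,0,0,0,0.5,0],[0,0,0,0,0,0.5,0],[0,0,0,0,0,0.44,0],[0,0,0,0,0,0,0],[0,0,0,0,0,0,0]]'; python3 -m inch '[[0,0,0,0,0,0,0.2],[0,0,0,0,0,0,0.3],[0,0,0,0,0,0,0.4],[0,0,0,0,0,0,0.45],[0,0,0,0,0,0,0.45],[0,0,0,0,0,0,0.45],[0,0,0,0,0,0,0.45]]' 30
```

```text
clock: 9.88
eef_pos: [559.1, -218.1, 87.5]
tcp_rot: [-3.138, -0.001, 1.569]
contact_force: [-0.1, 0.3, -0.3]
opening: 0.999
grasp_force: 0.0
clock: 10.3
eef_pos: [560.1, -218.3, 53.3]
tcp_rot: [-3.14, -0.001, 1.571]
contact_force: [0.0, -0.2, 0.2]
opening: 1.0
grasp_force: 0.0
clock: 10.88
eef_pos: [562.2, -218.6, 55.3]
tcp_rot: [3.139, 0.001, 1.571]
contact_force: [3.8, 2.4, 5.1]
opening: 0.632
grasp_force: 39.4
```

The opening of 0.632 (about 54 mm against 56 mm nominal) means the paddle is fully squeezed. I'll hold it for just over 3 s.

```bash
for i in 1 2 3 4 5; do python3 -m inch '[[0,0,0,0,0,0,0.45],[0,0,0,0,0,0,0.45],[0,0,0,0,0,0,0.45],[0,0,0,0,0,0,0.45],[0,0,0,0,0,0,0.45],[0,0,0,0,0,0,0.45],[0,0,0,0,0,0,0.45],[0,0,0,0,0,0,0.45]]' | grep -E 'clock|open|grasp'; done; python3 -m inch '[[0,0,0,0,0,0,0.2],[0,0,0,0,0,0,0],[0,0,0,0,0,0,0],[0,0,0,0,0,0,0],[0,0,0,0,0,0,0],[0,0,0,0,0,-0.7,0],[0,0,0,0,0,-0.8,0],[0,0,0,0,0,-0.8,0]]' 20; python3 -m inch '[[0,0,0,0,0,-0.8,0],[0,0,0,0,0,-0.8,0],[0,0,0,0,0,-0.8,0.5],[0,0,0,0,0,0,0.65],[0,0,0.0385,0,0,0,0.65],[0,0,0.0385,0,0,0,0.65],[0,0,0.0385,0,0,0,0.65],[0,0,0.0385,0,0,0,0.65]]';  python3 -m inch '[[0,0,0.0385,0,0,0,0.65],[0,0,0.0385,0,0,0,0.65],[0,0,0.0385,0,0,0,0.65],[0,0,0.0385,0,0,0,0.65],[0,0,0.0385,0,0,0,0.65],[0,0,0.0385,0,0,0,0.65],[0,0,0.0385,0,0,0,0.65],[0,0,0.0385,0,0,0,0.65]]';  python3 -m inch '[[0,0,0.0385,0,0,0,0.65],[0,0,0,0,0,0,0.65]]'
```

```text
clock: 11.55
opening: 0.629
grasp_force: 39.4
clock: 12.22
opening: 0.63
grasp_force: 39.4
clock: 12.88
opening: 0.63
grasp_force: 39.4
clock: 13.55
opening: 0.631
grasp_force: 39.4
clock: 14.22
opening: 0.632
grasp_force: 39.4
clock: 14.88
eef_pos: [560.3, -218.5, 111.8]
tcp_rot: [-3.141, -0.0, 1.571]
contact_force: [0.6, 0.7, -0.2]
opening: 1.003
grasp_force: 0.0
clock: 15.55
eef_pos: [560.3, -218.5, 170.9]
tcp_rot: [-3.141, 0.0, 1.081]
contact_force: [-0.3, -0.1, 0.0]
opening: 0.35
grasp_force: 0.0
clock: 16.22
eef_pos: [560.3, -218.5, 170.8]
tcp_rot: [-3.141, 0.001, 0.113]
contact_force: [0.1, -0.6, 0.3]
opening: 0.349
grasp_force: 0.0
clock: 16.38
eef_pos: [560.3, -218.5, 170.8]
tcp_rot: [-3.141, 0.001, -0.007]
contact_force: [0.2, 1.1, 0.2]
opening: 0.35
grasp_force: 0.0
```

```bash
python3 -m inch '[[0,0,0,0.16,0.87,0,0.65],[0,0,0,0.16,0.87,0,0.65],[0,0,0,0.16,0.87,0,0.65],[0,0,0,0,0,0.8,0.65],[0,0,0,0,0,0.8,0.65],[0,0,0,0,0,0.56,0.65],[0,0,0,0,0,0,0.65],[0,0,0,0,0,0,0.65]]'; python3 -m inch '[[0,0,0,0,0,0,0.8],[0,0,0,0,0,0,0.8],[0,0,0,0,-0.3,0,0.8],[0,0,0,0,-0.3,0,0.8],[0,0,0,0,-0.3,0,0.8],[0,0,0,0,-0.3,0,0.8],[0,0,0,0,0,0,0.8]]'; python3 -m inch '[[0,0,0,0,-0.12,0,0.8],[0,0,0,0,0,0,0.8],[0,0,0,0,0,0,0.8]]'; python3 -m inch '[[0,0,0,0,-0.1,0,0.8],[0,0,0,0,0,0,0.8],[0,0,0,0,0,0,0.8]]'
```

```text
clock: 17.05
eef_pos: [571.9, -283.5, 116.6]
tcp_rot: [-3.141, 0.002, 0.001]
contact_force: [0.5, 0.2, 0.4]
opening: 0.349
grasp_force: 0.0
clock: 17.63
eef_pos: [572.7, -252.2, 117.9]
tcp_rot: [-3.141, -0.0, -0.001]
contact_force: [0.4, 0.1, 1.3]
opening: 0.2
grasp_force: 0.3
clock: 17.88
eef_pos: [572.6, -251.1, 117.6]
tcp_rot: [3.141, -0.0, -0.001]
contact_force: [1.1, -3.2, 1.4]
opening: 0.199
grasp_force: 2.1
clock: 18.13
eef_pos: [572.8, -250.2, 118.0]
tcp_rot: [3.138, -0.001, -0.001]
contact_force: [-1.1, -11.2, 0.7]
opening: 0.201
grasp_force: 5.3
```

```bash
python3 -m inch '[[0,0,0,0,0.16,0,0.7],[0,0,0,0,0,-0.9,0.6],[0,0,0,0,0,-0.9,0.55],[0,0,0,-0.32,-0.96,0,0.55],[0,0,0,-0.32,-0.96,0,0.55],[0,0,0,-0.32,-0.96,0,0.55],[0,0,0,-0.32,-0.96,0,0.55],[0,0,0,0,0,0,0.55]]'; python3 -m inch '[[0,0,0,0,0,0.7,0.55],[0,0,0,0,0,0.7,0.55],[0,0,0,0,0,0.7,0.55],[0,0,0,0,0,0,0.55],[0,0,0,0,0,0,0.55]]'
```

```text
clock: 18.8
eef_pos: [538.2, -152.4, 161.9]
tcp_rot: [-3.139, 0.004, -0.0]
contact_force: [-0.1, -0.5, -0.5]
opening: 0.45
grasp_force: 0.0
clock: 19.22
eef_pos: [540.0, -156.1, 109.3]
tcp_rot: [-3.14, 0.003, -0.002]
contact_force: [0.1, -1.1, -0.5]
opening: 0.449
grasp_force: 0.0
```

```bash
python3 -m inch '[[0,0,0,0,0,0,0.75],[0,0,0,0,0,0,0.9],[0,0,0,0,0,0,0.95],[0,0,0,0,0,0,0.95],[0,0,0,0,0,0,0.95]]' 20; python3 -m inch '[[0,0,0,0.02,-0.18,0,0.95],[0,0,0,0.05,-0.17,0,0.95],[0,0,0,0.08,-0.16,0,0.95],[0,0,0,0.1,-0.15,0,0.95],[0,0,0,0.13,-0.13,0,0.95],[0,0,0,0.13,-0.12,0,0.95],[0,0,0,0,0,0,0.95]]'; python3 -m inch '[[0,0,0,0.16,-0.08,0,0.95],[0,0,0,0.16,-0.07,0,0.95],[0,0,0,0.18,-0.03,0,0.95],[0,0,0,0.18,-0.02,0,0.95],[0,0,0,0.05,0,0,0.95],[0,0,0,0,0,0,0.95],[0,0,0,0,0,0,0.95]]'
```

```text
clock: 19.63
eef_pos: [541.2, -156.6, 110.9]
tcp_rot: [3.141, -0.001, -0.002]
contact_force: [-1.7, -1.6, 5.5]
opening: 0.119
grasp_force: 19.8
clock: 20.22
eef_pos: [553.8, -133.3, 110.6]
tcp_rot: [3.141, -0.0, -0.001]
contact_force: [-1.4, -1.2, 5.9]
opening: 0.121
grasp_force: 20.4
clock: 20.8
eef_pos: [571.5, -128.7, 110.4]
tcp_rot: [3.141, 0.001, -0.002]
contact_force: [-4.7, -3.3, 7.6]
opening: 0.122
grasp_force: 20.6
```

```bash
python3 -m inch '[[0,0,0,0,0,0,0.7],[0,0,0,0,0,0,0.55],[0,0,0,0,0,-0.9,0.5],[0,0,0,0,0,-0.9,0.4],[0,0,0,0,0,-0.9,0.2],[0,0,0,0,0,0,0]]'; python3 -m inch '[[0,0,0,-0.88,0.0,0,0],[0,0,0,-0.88,-0.44,0,0],[0,0,0,-0.89,-0.45,0,0],[0,0,0,-0.89,-0.45,0,0],[0,0,0,-0.89,-0.45,0,0],[0,0,0,-0.89,-0.45,0,0],[0,0,0,0,0,0,0],[0,0,0,0,0,0,0]]'; python3 -c "
from h import *
f=grab_frame('top');P=cloud(f)
cv2.imwrite('pics/k4.png',cv2.resize(f['pixels'][180:320,220:410,::-1],None,fx=4,fy=4,interpolation=2))
f=grab_frame('scene');P=cloud(f)
def rep(n,m):
  q=P[m]; print(n,len(q), np.median(q,0).round() if len(q) else '')
rep('knob',mask(f,'orange')&(abs(P[...,0]-560)<50)&(abs(P[...,1]+145)<45)&(P[...,2]>90))
rep('lever',mask(f,'red')&(abs(P[...,0]-571)<20)&(abs(P[...,1]+265)<40)&(P[...,2]>92))"
```

```text
clock: 21.3
eef_pos: [574.1, -128.7, 181.5]
tcp_rot: [3.141, -0.006, -0.001]
contact_force: [1.5, 0.1, 0.5]
opening: 0.859
grasp_force: 0.0
clock: 21.97
eef_pos: [438.0, -71.7, 177.3]
tcp_rot: [-3.141, 0.0, -0.001]
contact_force: [0.4, 0.2, 0.3]
opening: 1.003
grasp_force: 0.0
knob 16 [ 572. -131.   97.]
lever 18 [ 573. -257.  100.]
```

View pics/k4.png

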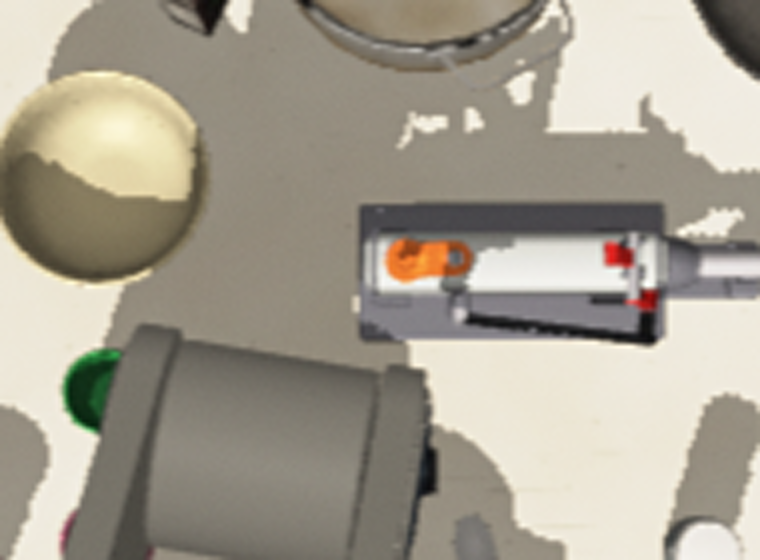

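The cover is over the port (402,260), the lever leans back (617,253) and the paddle is out. Next is the blue beaker.

```bash
python3 -m inch '[[0,0,0,0,0.07,0.9,0],[0,0,0,0,0,0.9,0],[0,0,0,0,0,0.9,0],[0,0,0,0,0,0,0],[0,0,0,0,0,0.8,0],[0,0,0,0,0,0.8,0],[0,0,0,0,0,0.5,0],[0,0,0,0,0,0,0]]'; python3 -m inch '[[0,0,0,0,0,0,0.15],[0,0,0,0,0,0,0.2],[0,0,0,0,0,0,0.3],[0,0,0,0,0,0,0.35],[0,0,0,0,0,0,0.35],[0,0,0,0,0,0,0.35]]' 20; python3 -m inch '[[0,0,0,0,0,-0.5,0.35],[0,0,0,0,0,-0.9,0.35],[0,0,0,0,0,-0.9,0.35],[0,0,0,0,0,-0.9,0.35],[0,0,0,0,0,-0.9,0.35],[0,0,0,0,0,0,0.35],[0,0,0,0,0,0,0.35]]'
python3 - <<'E'
from h import *
def circ(Q):
    A=np.c_[2*Q[:,:2],np.ones(len(Q))]; s=np.linalg.lstsq(A,(Q[:,:2]**2).sum(1),rcond=None)[0]
    return s[:2].round(1),round(float(np.sqrt(s[2]+s[:2]@s[:2])),1),len(Q)
for n in("scene","top"):
    f=grab_frame(n); P=cloud(f); X,Y,Z=P[...,0],P[...,1],P[...,2]
    m=(abs(Z-69)<4)&(np.hypot(X-625,Y-65)<95)&(hsv(f)[...,0]<35)&(hsv(f)[...,0]>15); print(n,'bowl',circ(P[m]))
    m=mask(f,'blue')&(np.hypot(X-438,Y+73)<70); q=P[m]; print('blue z',np.percentile(q[:,2],[3,97]).round() if len(q) else 0)
E
```

```text
clock: 22.73
eef_pos: [438.6, -74.2, 56.2]
tcp_rot: [-3.141, 0.003, -0.002]
contact_force: [-0.7, 0.5, -0.2]
opening: 1.004
grasp_force: 0.0
clock: 23.23
eef_pos: [439.9, -74.2, 58.9]
tcp_rot: [3.141, -0.002, -0.002]
contact_force: [-0.2, 1.6, 8.1]
opening: 0.771
grasp_force: 21.7
clock: 23.82
eef_pos: [439.9, -74.3, 161.6]
tcp_rot: [3.141, -0.004, -0.002]
contact_force: [-0.3, -0.3, -1.2]
opening: 0.77
grasp_force: 22.7
scene bowl (array([625.3,  64.5]), 66.7, 264)
blue z [113. 175.]
top bowl (array([622.8,  65.9]), 66.8, 310)
blue z 0
```

```bash
python3 -m inch '[[0,0,0,0.92,-0.7,0,0.35],[0,0,0,0.92,-0.7,0,0.35],[0,0,0,0.92,-0.7,0,0.35],[0,0,0,0.92,-0.7,0,0.35],[0,0,0,0.92,-0.7,0,0.35],[0,0,0,0.92,-0.7,0,0.35],[0,0,0,0.92,-0.7,0,0.35],[0,0,0,0.92,-0.7,0,0.35]]'; python3 -m inch '[[0,0,0,0,0,0,0.35],[0,0,0,0,0,0,0.35],[0,0,0,0,0,0,0.35]]';  python3 - <<'E'
from h import *
f=grab_frame("top"); cv2.imwrite('pics/k5.png',cv2.resize(f['pixels'][150:330,180:400,::-1],None,fx=3,fy=3,interpolation=2))
f=grab_frame("scene"); P=cloud(f); X,Y,Z=P[...,0],P[...,1],P[...,2]
m=(abs(Z-69)<4)&(np.hypot(X-625,Y-65)<110)&(hsv(f)[...,0]<35)&(hsv(f)[...,0]>15);Q=P[m]
A=np.c_[2*Q[:,:2],np.ones(len(Q))]; s=np.linalg.lstsq(A,(Q[:,:2]**2).sum(1),rcond=None)[0];print('bowl',s[:2],np.sqrt(s[2]+s[:2]@s[:2]),len(Q))
E
```

```text
clock: 24.58
eef_pos: [623.1, 66.6, 158.0]
tcp_rot: [3.141, 0.003, -0.002]
contact_force: [0.4, -0.5, -0.7]
opening: 0.766
grasp_force: 22.8
clock: 24.83
eef_pos: [621.7, 65.4, 158.3]
tcp_rot: [3.141, 0.003, -0.001]
contact_force: [-0.5, -0.8, -1.2]
opening: 0.77
grasp_force: 22.8
bowl [625.44711875  64.59164503] 66.68196892955842 185
```

```bash
python3 -m inch '[[0,0,0,0.06,0,0.7,0.35],[0,0,0,0,0,0.7,0.35],[0,0,0,0,0,0.7,0.35],[0,0,0,0,0,0.6,0.35],[0,0,0,0,0,0.4,0.35],[0,0,0,0,0,0.2,0.35],[0,0,0,0,0,0.06,0.35],[0,0,0,0,0,0,0.35]]'; python3 -m inch '[[0,0,0,0,0,0.06,0.35],[0,0,0,0,0,0,0.35],[0,0,0,0,0,0,0.35]]'
```

```text
clock: 25.6
eef_pos: [624.5, 65.4, 76.2]
tcp_rot: [-3.142, 0.0, -0.002]
contact_force: [0.3, 0.1, -0.5]
opening: 0.768
grasp_force: 22.8
clock: 25.85
eef_pos: [624.9, 65.7, 75.2]
tcp_rot: [-3.141, -0.001, -0.002]
contact_force: [0.5, -0.1, -0.8]
opening: 0.772
grasp_force: 22.8
```

```bash
python3 -m inch '[[0,0,0,0,0,0.08,0.35],[0,0,0,0,0,0,0.35],[0,0,0,0,0,0,0.35]]'|grep -E 'pos|cont'; python3 -m inch '[[0,0,0,0,0,0.06,0.35],[0,0,0,0,0,0,0.35],[0,0,0,0,0,0,0.35]]'|grep -E 'pos|cont'
```

```text
eef_pos: [624.5, 65.6, 72.5]
contact_force: [-1.2, 0.2, -1.3]
eef_pos: [624.5, 65.6, 70.9]
contact_force: [0.0, -0.4, -0.7]
```

```bash
python3 -m inch '[[0,0,0,0,0,0.06,0.35],[0,0,0,0,0,0,0.35],[0,0,0,0,0,0,0.35]]'|grep -E 'pos|cont'; python3 -m inch '[[0,0,0,0,0,0,0.2],[0,0,0,0,0,0,0.12],[0,0,0,0,0,0,0.12],[0,0,0,0,0,-0.3,0.12],[0,0,0,0,0,-0.8,0.12],[0,0,0,0,0,-0.9,0.12],[0,0,0,0,0,-0.9,0.12],[0,0,0,0,0,-0.9,0.12]]'; python3 -m inch '[[0,0,0,-0.9,0.1,0,0.12],[0,0,0,-0.9,0.05,0,0.12],[0,0,0,-0.9,0.05,0,0.12],[0,0,0,-0.9,0.05,0,0.12],[0,0,0,-0.9,0.05,0,0.15],[0,0,0,-0.9,0.05,0,0.15],[0,0,0,0,0,0,0.15],[0,0,0,0,0,0,0.15]]'
python3 - <<'E'
from h import *
f=grab_frame("scene"); cv2.imwrite('pics/k6.png',cv2.resize(f['pixels'][130:270,240:420,::-1],None,fx=4,fy=4,interpolation=2))
P=cloud(f); X,Y,Z=P[...,0],P[...,1],P[...,2]
def circ(n,m):
    Q=P[m]; A=np.c_[2*Q[:,:2],np.ones(len(Q))]; s=np.linalg.lstsq(A,(Q[:,:2]**2).sum(1),rcond=None)[0];print(n,s[:2].round(1),np.sqrt(s[2]+s[:2]@s[:2]).round(1),len(Q))
H=hsv(f)[...,0]
circ('bowl',(abs(Z-69)<4)&(np.hypot(X-625,Y-65)<110)&(H<35)&(H>15))
m=mask(f,'blue')&(np.hypot(X-625,Y-65)<70); print('blue ztop',np.percentile(Z[m],97)); circ('blue',m&(Z>np.percentile(Z[m],97)-6))
E
```

```text
eef_pos: [624.8, 65.7, 70.7]
contact_force: [-3.5, -0.4, 9.9]
clock: 27.27
eef_pos: [624.4, 65.6, 165.9]
tcp_rot: [3.142, 0.0, -0.002]
contact_force: [0.6, -0.8, -0.7]
opening: 0.882
grasp_force: 0.0
clock: 27.93
eef_pos: [489.0, 57.1, 165.1]
tcp_rot: [-3.142, -0.0, -0.002]
contact_force: [-0.4, 1.0, 0.3]
opening: 0.849
grasp_force: 0.0
bowl [625.6  64.2] 66.8 247
blue ztop 84.27813062610251
blue [623.4  65.3] 31.6 55
```

View pics/k6.png

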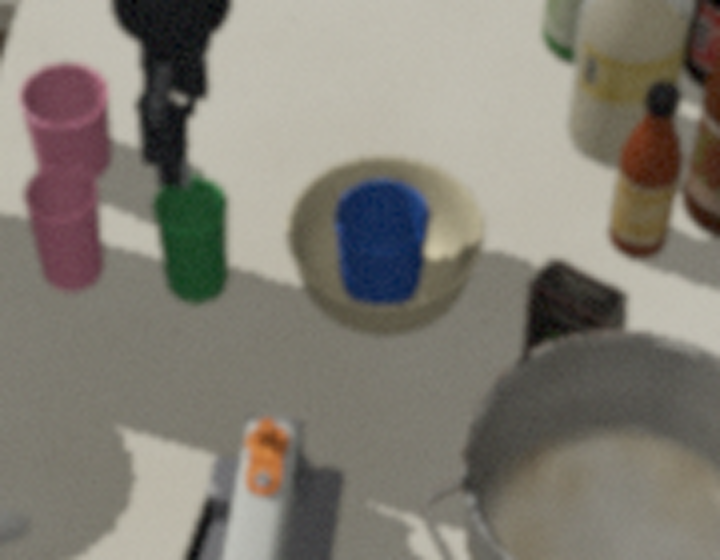

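The blue beaker stands upright and centred in the bowl (382,240), and the open gripper is over the green one (192,240).

```bash
python3 -m inch '[[0,0,0,0,0,0.8,0.15],[0,0,0,0,0,0.8,0.15],[0,0,0,0,0,0.8,0.15],[0,0,0,0,0,0.72,0.15],[0,0,0,0,0,0,0.15],[0,0,0,0,0,0,0.15]]'; python3 -m inch '[[0,0,0,0,0,0,0.3],[0,0,0,0,0,0,0.4],[0,0,0,0,0,0,0.5],[0,0,0,0,0,0,0.5],[0,0,0,0,0,0,0.5],[0,0,0,0,0,0,0.5]]' 20; python3 -m inch '[[0,0,0,0,0,-0.5,0.5],[0,0,0,0,0,-0.9,0.5],[0,0,0,0,0,-0.9,0.5],[0,0,0,0,0,-0.9,0.5],[0,0,0,0,0,-0.9,0.5],[0,0,0,0,0,0,0.5],[0,0,0,0,0,0,0.5]]'
```

```text
clock: 28.48
eef_pos: [490.0, 57.1, 86.1]
tcp_rot: [3.141, 0.001, -0.002]
contact_force: [1.2, 0.1, -0.4]
opening: 0.852
grasp_force: 0.0
clock: 28.98
eef_pos: [490.7, 57.2, 87.8]
tcp_rot: [-3.141, -0.003, -0.002]
contact_force: [-0.3, -0.4, 7.5]
opening: 0.584
grasp_force: 21.2
clock: 29.57
eef_pos: [490.4, 57.2, 190.5]
tcp_rot: [-3.141, -0.003, -0.002]
contact_force: [0.1, -0.8, -0.8]
opening: 0.581
grasp_force: 21.4
```

```bash
python3 -m inch '[[0,0,0,0.89,-0.055,-0.1,0.5],[0,0,0,0.89,-0.055,-0.1,0.5],[0,0,0,0.89,-0.055,-0.1,0.5],[0,0,0,0.89,-0.055,-0.1,0.5],[0,0,0,0.89,-0.055,0,0.5],[0,0,0,0.89,-0.055,0,0.5],[0,0,0,0,0,0,0.5],[0,0,0,0,0,0,0.5]]'
python3 - <<'E'
from h import *
for n in("scene","top"):
    f=grab_frame(n)
    P=cloud(f); X,Y,Z=P[...,0],P[...,1],P[...,2]; H=hsv(f)[...,0]
    def circ(n,m):
        Q=P[m]; A=np.c_[2*Q[:,:2],np.ones(len(Q))]; s=np.linalg.lstsq(A,(Q[:,:2]**2).sum(1),rcond=None)[0];print(n,s[:2].round(1),np.sqrt(s[2]+s[:2]@s[:2]).round(1),len(Q))
    circ(n+' bowl',(abs(Z-69)<4)&(np.hypot(X-625,Y-65)<110)&(H<35)&(H>15))
    m=mask(f,'blue')&(np.hypot(X-625,Y-65)<80); print(m.sum())
    m&=(abs(Z-82)<5); m.sum()>5 and circ('blue',m)
    m=mask(f,'green')&(np.hypot(X-624,Y-65)<40)&(Z>100); q=P[m]; print('green',q[:,:].min(0).round(),q.max(0).round()) if len(q) else 0
E
```

```text
clock: 30.23
eef_pos: [622.8, 65.1, 197.3]
tcp_rot: [3.141, 0.002, -0.002]
contact_force: [-0.7, 1.7, -0.8]
opening: 0.584
grasp_force: 21.4
scene bowl [625.5  64.3] 66.8 209
408
blue [624.   64.1] 30.5 46
green [602.  32. 112.] [645.  88. 246.]
top bowl [622.5  65.6] 66.7 179
134
blue [617.1  62.3] 26.3 21
green [599.  43. 124.] [615.  54. 200.]
```

```bash
python3 -m inch '[[0,0,0,0.03,0,0.7,0.5],[0,0,0,0,0,0.7,0.5],[0,0,0,0,0,0.7,0.5],[0,0,0,0,0,0.6,0.5],[0,0,0,0,0,0.5,0.5],[0,0,0,0,0,0.3,0.5],[0,0,0,0,0,0.1,0.5],[0,0,0,0,0,0,0.5]]'; python3 -m inch '[[0,0,0,0,0,0.06,0.5],[0,0,0,0,0,0,0.5],[0,0,0,0,0,0,0.5]]'|grep -E 'pos|cont';python3 -m inch '[[0,0,0,0,0,0.04,0.5],[0,0,0,0,0,0,0.5],[0,0,0,0,0,0,0.5]]'|grep -E 'pos|cont'
```

```text
clock: 31.0
eef_pos: [623.3, 65.1, 108.6]
tcp_rot: [3.142, 0.001, -0.002]
contact_force: [-0.2, 0.9, -0.5]
opening: 0.581
grasp_force: 21.4
eef_pos: [624.2, 65.2, 108.3]
contact_force: [-0.0, -0.9, 0.3]
eef_pos: [623.8, 65.2, 106.7]
contact_force: [0.7, -0.0, -1.2]
```

```bash
python3 -m inch '[[0,0,0,0,0,0.05,0.5],[0,0,0,0,0,0,0.5],[0,0,0,0,0,0,0.5]]'|grep -E 'pos|cont';python3 -m inch '[[0,0,0,0,0,0.04,0.5],[0,0,0,0,0,0,0.5],[0,0,0,0,0,0,0.5]]'|grep -E 'pos|cont'
```

```text
eef_pos: [623.7, 65.1, 105.2]
contact_force: [0.5, 0.2, -0.5]
eef_pos: [623.9, 65.1, 104.6]
contact_force: [-1.9, -0.1, 4.1]
```

Contact with the floor of the blue beaker. I'll release, lift and retreat.

```bash
python3 -m inch '[[0,0,0,0,0,0,0.4],[0,0,0,0,0,0,0.3],[0,0,0,0,0,0,0.3],[0,0,0,0,0,-0.3,0.3],[0,0,0,0,0,-0.8,0.3],[0,0,0,0,0,-0.9,0.3],[0,0,0,0,0,-0.9,0.3],[0,0,0,0,0,-0.9,0.3]]'; python3 -m inch '[[0,0,0,-0.9,0,-0.5,0.3],[0,0,0,-0.9,0,-0.5,0.3],[0,0,0,-0.9,0,-0.5,0.3],[0,0,0,-0.9,0,-0.5,0.3],[0,0,0,-0.9,0,0,0.3],[0,0,0,-0.9,0,0,0.3],[0,0,0,0,0,0,0.3],[0,0,0,0,0,0,0.3]]'
python3 - <<'E'
from h import *
for n in("scene","top"):
    f=grab_frame(n)
    if n=="scene": cv2.imwrite('pics/k7.png',cv2.resize(f['pixels'][130:370,170:430,::-1],None,fx=2.5,fy=2.5,interpolation=2))
    P=cloud(f); X,Y,Z=P[...,0],P[...,1],P[...,2]; H=hsv(f)[...,0]
    def circ(n,m):
        Q=P[m]
        if len(Q)<8: return
        A=np.c_[2*Q[:,:2],np.ones(len(Q))]; s=np.linalg.lstsq(A,(Q[:,:2]**2).sum(1),rcond=None)[0];print(n,s[:2].round(1),np.sqrt(s[2]+s[:2]@s[:2]).round(1),len(Q))
    near=np.hypot(X-625,Y-65)<110
    circ(n+' bowl',(abs(Z-69)<4)&near&(H<35)&(H>15))
    circ('blue',mask(f,'blue')&near&(abs(Z-82)<4))
    m=mask(f,'green')&near&(Z<130); print('green top',np.percentile(Z[m],[90,97])); circ('green',m&(abs(Z-102)<4))
    k=mask(f,'orange')&(np.hypot(X-571,Y+140)<50)&(Z>90); print('knob',P[k].mean(0).round())
E
```

```text
clock: 32.67
eef_pos: [623.7, 65.1, 200.7]
tcp_rot: [-3.142, 0.0, -0.002]
contact_force: [-0.1, 0.8, -0.5]
opening: 0.7
grasp_force: 0.0
clock: 33.33
eef_pos: [488.3, 65.4, 250.1]
tcp_rot: [-3.141, -0.001, -0.001]
contact_force: [0.7, 0.0, -0.2]
opening: 0.7
grasp_force: 0.0
scene bowl [625.3  64.4] 66.5 245
blue [624.  62.] 28.6 33
green top [101.75327075 104.98955287]
green [623.4  64.1] 24.1 49
knob [ 571. -131.   96.]
top bowl [622.7  66. ] 66.8 247
blue [620.4  67.2] 31.4 52
green top [102.44254184 104.83327013]
green [620.5  66.4] 24.6 75
knob [ 568. -128.   97.]
```

View pics/k7.png

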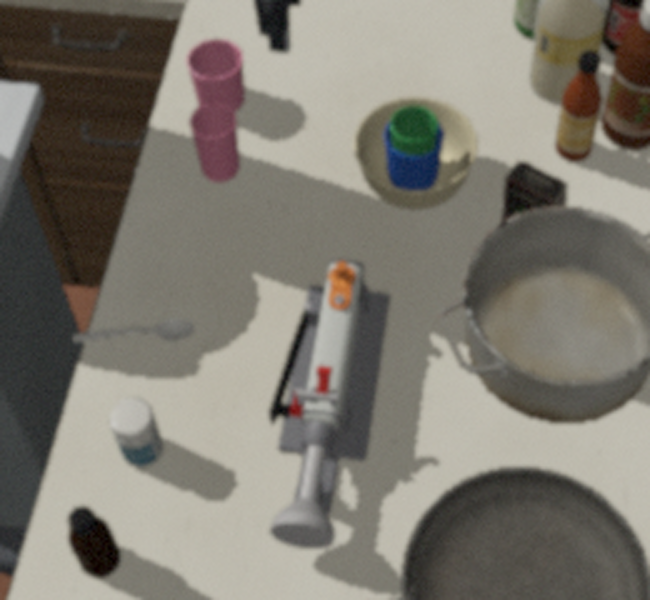

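The green beaker is nested in the blue one in the bowl (414,150), with its top at about 102 mm as expected. The cover is shut (342,270), the lever is back (324,380), and the jar and bottle stand where they were. I'm handing in.

```bash
python3 -c "
from rig import r
print(r.sign_off())"
```

```text
the job is handed in; nothing more can be done
None
```

I handed the job in at about 33 s: the paddle was held squeezed for over 3 s with the port open and lever forward, then the lever was locked, the cover shut and the green beaker nested in the blue one in the bowl (no yellow one was there); the final pictures agree, but no verdict came back.

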